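# Index the swing arm of a small textile press to the next hole

## Task

Swing the arm of the small table press to the very next hole, on the side where the white ink pot stands: hook the fingertips under the red pull ring without gripping it, lift the spring pin clear of its hole, swing the arm over, and let the pin drop fully home in that hole. Be gentle with the press, do not grip or lift anything else, leave the two pots, the squeegee and the spatula where they stand, and finish clear of everything.

Things in the scene. Friction and masses are not known exactly. Their poses are not given: they have to be found in the camera images.
- press: Small textile press fixed to the table: blue foot 150 x 150 mm, steel hole plate with top 50 mm high, hub 84 mm high. Origin on the table surface on the arm's vertical pivot axis; z up, x axis points outwards (away from the robot, turned up to 0.3 rad) to the middle hole, y to the left. Five 14 mm holes lie 160 mm from the pivot at -0.56, -0.28, 0, 0.28 and 0.56 rad (45 mm apart).
- swing (a joint): Angle (rad) of the swing arm about the pivot: starts at 0 (middle hole), positive counter-clockwise from above (to the press's +y); limits +-0.62. Grey bar 40 mm wide, top 66 mm high, with a plywood platen 140 x 120 mm (top 74 mm high) 220 to 360 mm from the pivot. Turns easily and stays where left; with the pin in a hole it has about 0.013 rad of play either way.
- pin (a joint): Lift (m) of the 10 mm round-ended spring pin in the arm: 0 fully down in a hole, upper stop 0.022. Out of the hole above 0.0115; resting on the plate between holes it reads about 0.012. The spring pulls it down with about 5 N at 0, 9 N at the stop. It finds a hole by itself if let down within 4 mm (0.025 rad) of it.
- ring (a point): Centre of the red round pull ring on the pin, riding with arm and pin: 181 mm from the pivot, 121 mm high with the pin down. Inner diameter 52 mm, bar 8 mm. Leans 45 degrees outwards: foot on the pin 160 mm from the pivot, 100 mm high; top 202 mm from it, 142 mm high. Fingers tilted 45 degrees, pointing outwards from the pivot and down, enter squarely; free space behind it.
- white_pot_mid (a point): Centre (half-way up) of the white ink pot with white lid, 66 mm diameter, 75 mm high, loose, standing to one side of the press (left or right varies).
- orange_pot_mid (a point): Centre (half-way up) of the orange ink pot, same size, loose, on the other side of the press.
- squeegee_mid (a point): Middle of the loose wooden squeegee, 220 x 40 mm, 43 mm high with a wire handle up to 94 mm; this point is 25 mm above its underside.
- spatula: Loose spatula lying on the table, 280 mm long along its x axis; origin at mid-length on its underside.
Mind the look-alikes: they are no part of the job. Of the things that look like the part that bears white_pot_mid, take the one that is farthest to the robot's right at the start.

How it is judged:
By the outcome, as a careful person would: the job done as asked, in the order asked, and still so for the second after the job is handed in, with the robot touching nothing.
It also fails if it takes over 40 s, if anything falls off the work surface, if the arm or the gripper's body presses on something with over 40 N, if the wrist force passes 120 N, or if a joint passes its speed limit or range.

## Robot

A 6-joint arm with a two-finger parallel gripper is mounted at the origin on the work surface. World frame = base frame: x ahead of the robot, y to its left, z up, the work surface at z = 0. Lengths are in m, angles in rad, forces in N, time in s.
With the tool pointing down it reaches from about 0.3 to 0.775 m from the base axis. Payload 14.6 kg.
Tool frame: the origin (TCP) lies midway between the tips of the shut fingers; the grasp point (between the pads) lies 19 mm behind it (grasp_offset is the distance from the TCP to the grasp point, in m); z points along the fingers, y is the line along which they close (so a half turn about z gives the same grasp; the last joint's range is limited). The gripper opens to 94 mm and grips with 3 to 60 N. Pads are 16 mm wide; open, the fingers measure 119 mm over their backs; the gripper's body (75 mm by 177 mm) begins 78 mm behind the grasp point.
Start: joints at [-1.35, 0.3, 1.521, -0, 1.321, -0.067], TCP at [0.156, -0.527, 0.205] pointing down, gripper open.
Joint ranges: [-3.03, 3.03], [-0.79, 2.21], [0.23, 2.52], [-1.04, 4.18], [0, 3.07], [-2.55, 2.55]. Speed limits (rad/s): [2.22, 2.22, 2.57, 3.14, 3.14, 3.14].

## Interface

Orientations are given as [roll, pitch, yaw] about the fixed x, y, z axes, in that order (R = Rz(yaw) Ry(pitch) Rx(roll)).
In Python, from station import * gives the robot as it stands. The module is installed in compiled form; this text tells all that it offers.
- The arm moves only by the tool send_rows, never from a script. Its argument "rows" is a list of rows, each an object of numbers: "dx", "dy", "dz": the shift along the tool's x, y, z in mm; "roll": the turn about the tool's z in degrees; "jaw": the closure, from -1 (fully open) to 1 (shut). In form: [{"dx": .., "dy": .., "dz": .., "roll": .., "jaw": ..}, ...]. A call has 1 to 12 rows; each row shifts and turns the commanded pose from where the row before left it, along the tool's axes as they then stand; what a row does not reach is not made up. A row lasts 1/12 s, in which the tool goes at most 41.7 mm and 7.16 degrees, less where a joint would pass 70% of its speed; a pose out of reach is approached as far as the arm can. A call is refused whole if a number of a shift passes 41.7 or a number of a turn 7.16, either way. A call with a gripper value outside its range is refused whole. The fingers move at their own pace and stop on an object; "force" is the grip in N (left out, the last holds). Time passes only in rows, so rows that do not move let the fingers close. It gives the time, the measured TCP pose, the force, the opening and the grip force at its end, in the units of the state.
- get_obs(): the state, without advancing time (a new reading comes with each control period).
- camera(name): name is "scene" or "side" or "wrist"; returns a dict with "frame" (384x512x3 uint8, red, green, blue), "z_map" (384x512 float32, m along the optical axis (not along the pixel's ray), 0 where there is no reading), "camera_matrix" (3x3 intrinsics, pixels), "rvec" (rotation vector, rad) and "tvec" (3), from world to camera coordinates, as OpenCV has them. Camera axes: x right, y down, z forward; pixel columns grow to the right and rows downward; lengths in m; the calibration is good to about 2 mm. A picture is of the moment at which its call begins.
- hand_in(): hands the job in; it is judged then, once.
The state is a dict: "time_s": time; "qpos": joint angles; "joint_vel": joint speeds; "tau": joint torques, N m; "ee_pos": TCP position; "eef_rot": TCP orientation; "force": force on the tool from outside, world axes, zero at the start; "moment": the same for the moment, N m; "grip_width": finger opening in m; "grip_force": force on a finger pad.
Only numpy, scipy, OpenCV 4.12 (cv2) and the standard library are available. Lean on these libraries where they do the work, as an engineer would, in place of code of your own. Each camera call takes 0.05 s, during which the arm holds its last target. There are 200 camera calls.

## Working session

There is one attempt and no reset: what is moved stays moved. The work goes in short steps, Python scripts to look and compute and a tool call to move; the robot and the scene stay as the last step left them, time stands still between calls to the robot, and variables do not carry over. Pictures are saved under pics/ and viewed, at most 10 in all, crops included, and the job is handed in when it is done.

Besides the shell and the picture viewer there is one more tool, called after ">>>" as a command line: name --argument value ..., lists and objects as JSON in quotes. send_rows: Moves the arm, as the interface text tells. Its arguments: {"type":"object","properties":{"rows":{"type":"array"},"force":{"type":"number"}},"required":["rows"]}

```bash
mkdir -p pics; python3 - <<'E'
from station import *
import cv2,numpy as np
o=get_obs();print(o)
for n in("scene","side"):
    c=camera(n);cv2.imwrite(f"pics/{n}0.png",c["frame"][:,:,::-1]);np.savez(f"{n}0.npz",**c)
    print(n,c["rvec"],c["tvec"],c["camera_matrix"])
E
```

```text
{'time_s': 0.0, 'qpos': array([-1.34961372e+00,  3.00499829e-01,  1.52163615e+00, -5.91762005e-06,
        1.32069960e+00, -6.65994317e-02]), 'joint_vel': array([-0.00023785, -0.00159965, -0.00047543, -0.00075131,  0.00025022,
        0.00029845]), 'tau': array([-2.24997391e-03, -5.31799006e+01, -3.52740097e+01,  7.07732281e-02,
        2.44574749e-02, -6.55601048e-05]), 'ee_pos': array([ 0.15603733, -0.52710241,  0.20484728]), 'eef_rot': array([-3.14035210e+00, -7.69980177e-05,  2.87783461e-01]), 'force': array([-0.12860503,  0.59010105, -0.40799649]), 'moment': array([0.01180686, 0.03320595, 0.01373264]), 'grip_force': 0.0, 'grip_width': 0.0940746164345107}
scene [ 2.05716897  1.42620726 -0.54527022] [-0.21262423 -0.30323096  1.61179295] [[397.19607365   0.         254.45562672]
 [  0.         397.19607365 193.03973443]
 [  0.           0.           1.        ]]
side [ 0.84776012 -2.32951302  1.3115666 ] [0.43841173 0.27228415 1.09788006] [[392.07977569   0.         252.51955047]
 [  0.         392.07977569 186.0242624 ]
 [  0.           0.           1.        ]]
```

View pics/scene0.png

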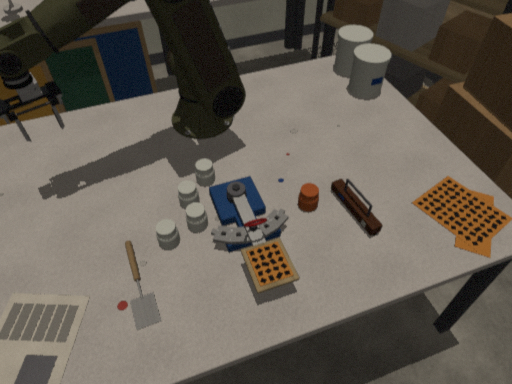

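View pics/side0.png

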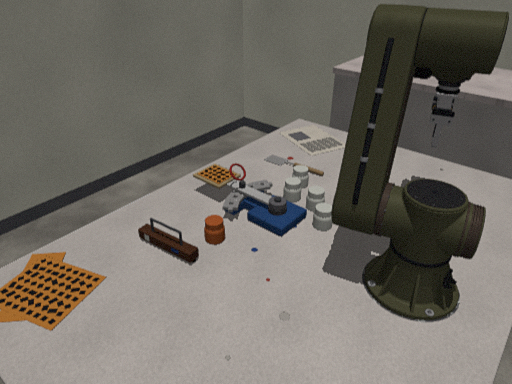

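The scene view shows the hub at about (237,188), the red ring at (257,223), the orange pot at (309,196) and four white pots at (167–204,169–233). The white pots all lie on the robot's right (-y), so the target is the -0.28 hole. Next I'll measure the press.

```bash
cat > h.py <<'E'
import cv2,numpy as np
def cloud(c):
    R=cv2.Rodrigues(np.array(c["rvec"],float))[0];K=c["camera_matrix"];z=c["z_map"]
    v,u=np.mgrid[:z.shape[0],:z.shape[1]]
    P=np.stack([(u-K[0,2])/K[0,0]*z,(v-K[1,2])/K[1,1]*z,z],-1)
    W=(P-np.ravel(c["tvec"]))@R; W[z==0]=np.nan
    return W
def red(c):
    h=cv2.cvtColor(np.ascontiguousarray(c["frame"]),cv2.COLOR_RGB2HSV)
    return ((h[...,0]<6)|(h[...,0]>172))&(h[...,1]>150)&(h[...,2]>60)
E
python3 - <<'E'
from h import *
for n in("scene","side"):
    c=np.load(n+"0.npz");W=cloud(c);f=c["frame"]
    h=cv2.cvtColor(f,cv2.COLOR_RGB2HSV)
    box=(W[...,0]>.25)&(W[...,0]<.9)&(abs(W[...,1])<.35)
    bl=(h[...,0]>100)&(h[...,0]<125)&(h[...,1]>150)&box&(W[...,2]>.01)
    p=W[bl];print(n,"blue",len(p),np.nanmedian(p,0),cv2.minAreaRect(p[:,:2].astype(np.float32)))
    hub=box&(abs(W[...,2]-.084)<.004)&(h[...,1]<110);
    q=W[hub]; m0=np.median(p[:,:2],0);q=q[np.hypot(*(q[:,:2]-m0).T)<.06];print("hub",len(q),q.mean(0) if len(q) else 0,q.min(0),q.max(0))
    r=red(c)&box&(W[...,2]>.085);q=W[r];print("red",len(q),q.mean(0),q.min(0),q.max(0))
    vv,uu=np.where(r);print(uu.min(),uu.max(),vv.min(),vv.max())
    # platen top
    og=box&(abs(W[...,2]-.074)<.004);k,l,s,cen=cv2.connectedComponentsWithStats(og.astype(np.uint8))
    for i in range(1,k):
        if s[i,4]>60: 
            q=W[l==i];print("z74",s[i,4],q.mean(0),cv2.minAreaRect(q[:,:2].astype(np.float32)))
    # pots
    w=(W[...,2]>.02)&(W[...,2]<.1)&box&(((h[...,1]<60)&(h[...,2]>130))|((h[...,0]>4)&(h[...,0]<14)&(h[...,1]>170)))
    k,l,s,cen=cv2.connectedComponentsWithStats(w.astype(np.uint8))
    for i in range(1,k):
        if s[i,4]>60: q=W[l==i];print("blob",s[i,4],cen[i],q.mean(0).round(3),q[:,2].max().round(3))
E
```

```text
scene blue 1081 [ 0.50158756 -0.04366903  0.03288073] ((0.5263856053352356, 0.10702430456876755), (0.2462727427482605, 0.4090666174888611), 0.47566407918930054)
hub 30 [ 0.4743707  -0.01144062  0.08247134] [ 0.46100271 -0.02264046  0.08012623] [ 0.48554065 -0.00054376  0.08434445]
red 83 [ 0.65498796 -0.01389095  0.12175895] [ 0.63017054 -0.04526215  0.09335033] [0.67865789 0.01441226 0.14612529]
244 265 219 226
z74 157 [ 0.33400682 -0.07919753  0.07245945] ((0.33454248309135437, -0.0783468559384346), (0.05576825141906738, 0.055947691202163696), 19.39397430419922)
z74 189 [ 0.41262581 -0.15700774  0.07276257] ((0.4121726453304291, -0.1567961871623993), (0.055704887956380844, 0.05250557139515877), 88.61608123779297)
z74 167 [ 0.47652278 -0.01254564  0.07361091] ((0.47382596135139465, -0.011252142488956451), (0.05845530331134796, 0.05705197528004646), 57.628421783447266)
z74 183 [0.56223927 0.20392806 0.07280921] ((0.5630885362625122, 0.20400270819664001), (0.05377534031867981, 0.05697164684534073), 65.34210968017578)
z74 211 [ 0.51223148 -0.15577714  0.07287696] ((0.5118487477302551, 
[... 2036 characters left out ...]

z74 125 [ 0.33004947 -0.07269077  0.07208393] ((0.33133894205093384, -0.07438957691192627), (0.05236750841140747, 0.05615653097629547), 27.762094497680664)
z74 157 [0.55703108 0.20853153 0.07239245] ((0.5582804083824158, 0.20852427184581757), (0.054885171353816986, 0.05578993633389473), 1.3840358257293701)
blob 76 [300.46052632 168.34210526] [ 0.54  -0.251  0.071] 0.075
blob 113 [294.07964602 180.20353982] [ 0.511 -0.168  0.067] 0.076
blob 197 [255.54314721 193.32994924] [ 0.568 -0.011  0.062] 0.067
blob 107 [316.10280374 189.89719626] [ 0.408 -0.155  0.071] 0.074
blob 131 [323.45038168 207.33587786] [ 0.332 -0.078  0.071] 0.075
blob 386 [213.93523316 227.53626943] [0.546 0.219 0.055] 0.075
```

>>> send_rows --rows '[{"dy":30},{"dy":30},{"dy":30},{"dy":30},{"dy":30},{"dy":30},{"dy":30},{"dy":30},{"dy":30},{"dy":30},{"dy":30},{"dy":30}]'

```text
invalid input at $.rows[0]: expected keys dx, dy, dz, roll, jaw
```

```bash
python3 -c "
from station import *
o=get_obs();print(o['time_s'],o['qpos'],o['ee_pos'],o['eef_rot'],o['force'])"
```

```text
0.1 [-1.34961602e+00  3.00385336e-01  1.52150136e+00 -2.05110600e-06
  1.32069922e+00 -6.66111738e-02] [ 0.15605001 -0.5271599   0.2049671 ] [-3.14060146e+00 -6.41310448e-05  2.87791958e-01] [ 0.72211895  0.18232445 -0.35803671]
```

>>> send_rows --rows '[{"dx":0,"dy":30,"dz":0,"roll":0,"jaw":1},{"dx":0,"dy":30,"dz":0,"roll":0,"jaw":1},{"dx":0,"dy":30,"dz":0,"roll":0,"jaw":1},{"dx":0,"dy":30,"dz":0,"roll":0,"jaw":1},{"dx":0,"dy":30,"dz":0,"roll":0,"jaw":1},{"dx":0,"dy":30,"dz":0,"roll":0,"jaw":1},{"dx":0,"dy":30,"dz":0,"roll":0,"jaw":1},{"dx":0,"dy":30,"dz":0,"roll":0,"jaw":1},{"dx":0,"dy":30,"dz":0,"roll":0,"jaw":1},{"dx":0,"dy":30,"dz":0,"roll":0,"jaw":1},{"dx":0,"dy":30,"dz":0,"roll":0,"jaw":1},{"dx":0,"dy":30,"dz":0,"roll":0,"jaw":1}]'

```text
time_s: 1.1
ee_pos: [0.2375, -0.8028, 0.1848]
eef_rot: [3.115, -0.0, 0.288]
force: [0.1, -0.2, -1.6]
grip_width: 0.0172
grip_force: 0.0
```

```bash
python3 -c "
from station import *
o=get_obs();print(o['time_s'],o['qpos'],o['ee_pos'],o['eef_rot'],o['grip_width'])"
```

```text
1.1 [-1.32736193e+00  1.12576377e+00  2.38899527e-01  1.64067825e-03
  1.75072799e+00 -4.40028573e-02] [ 0.23754092 -0.80278231  0.18482947] [ 3.11534575e+00 -4.51947974e-04  2.87757950e-01] 0.017242057035548184
```

>>> send_rows --rows '[{"dx":0,"dy":40,"dz":0,"roll":0,"jaw":1},{"dx":0,"dy":40,"dz":0,"roll":0,"jaw":1},{"dx":0,"dy":40,"dz":0,"roll":0,"jaw":1},{"dx":0,"dy":40,"dz":0,"roll":0,"jaw":1},{"dx":0,"dy":40,"dz":0,"roll":0,"jaw":1},{"dx":0,"dy":40,"dz":0,"roll":0,"jaw":1}]'

```text
time_s: 1.6
ee_pos: [0.2512, -0.8489, 0.1644]
eef_rot: [2.962, 0.0, 0.288]
force: [-0.8, 0.0, 0.9]
grip_width: 0.0006
grip_force: 0.0
```

```bash
python3 -c "
from station import *
o=get_obs();print(o['time_s'],o['qpos'],o['ee_pos'],o['eef_rot'],o['grip_width'])"
```

```text
1.6 [-1.32682955  1.15724511  0.2355432   0.00770481  1.56912028 -0.04318641] [ 0.25118835 -0.84894057  0.16438551] [2.96174526e+00 1.39905544e-04 2.87821752e-01] 0.0005822537601256924
```

>>> send_rows --rows '[{"dx":0,"dy":-40,"dz":0,"roll":0,"jaw":1},{"dx":0,"dy":-40,"dz":0,"roll":0,"jaw":1},{"dx":0,"dy":-40,"dz":0,"roll":0,"jaw":1}]'

```text
time_s: 1.85
ee_pos: [0.2355, -0.7974, 0.155]
eef_rot: [2.963, 0.0, 0.288]
force: [-0.1, -1.6, 0.9]
grip_width: 0.0003
grip_force: 0.0
```

```bash
python3 -c "
from station import *
o=get_obs();print(o['time_s'],o['qpos'],o['ee_pos'],o['eef_rot'],o['grip_width'])"
```

```text
1.85 [-1.3303264   0.91750042  0.69103047  0.00852851  1.35453665 -0.04846464] [ 0.23553899 -0.79739695  0.1549545 ] [2.96286779e+00 9.01978616e-05 2.87841972e-01] 0.0002730450774978395
```

>>> send_rows --rows '[{"dx":21,"dy":-23,"dz":-16,"roll":0,"jaw":1},{"dx":21,"dy":-23,"dz":-16,"roll":0,"jaw":1},{"dx":21,"dy":-23,"dz":-16,"roll":0,"jaw":1},{"dx":21,"dy":-23,"dz":-16,"roll":0,"jaw":1},{"dx":21,"dy":-23,"dz":-16,"roll":0,"jaw":1},{"dx":21,"dy":-23,"dz":-16,"roll":0,"jaw":1},{"dx":21,"dy":-23,"dz":-16,"roll":0,"jaw":1},{"dx":21,"dy":-23,"dz":-16,"roll":0,"jaw":1},{"dx":21,"dy":-23,"dz":-16,"roll":0,"jaw":1},{"dx":21,"dy":-23,"dz":-16,"roll":0,"jaw":1},{"dx":21,"dy":-23,"dz":-16,"roll":0,"jaw":1},{"dx":21,"dy":-23,"dz":-16,"roll":0,"jaw":1}]'

```text
time_s: 2.85
ee_pos: [0.3911, -0.432, 0.2975]
eef_rot: [2.962, -0.002, 0.288]
force: [-0.0, -0.4, 0.3]
grip_width: 0.0004
grip_force: 0.0
```

>>> send_rows --rows '[{"dx":21,"dy":-23,"dz":-16,"roll":0,"jaw":1},{"dx":21,"dy":-23,"dz":-16,"roll":0,"jaw":1},{"dx":21,"dy":-23,"dz":-16,"roll":0,"jaw":1},{"dx":21,"dy":-23,"dz":-16,"roll":0,"jaw":1},{"dx":21,"dy":-23,"dz":-16,"roll":0,"jaw":1},{"dx":21,"dy":-23,"dz":-16,"roll":0,"jaw":1},{"dx":21,"dy":-23,"dz":-16,"roll":0,"jaw":1},{"dx":21,"dy":-23,"dz":-16,"roll":0,"jaw":1},{"dx":21,"dy":-23,"dz":-16,"roll":0,"jaw":1},{"dx":21,"dy":-23,"dz":-16,"roll":0,"jaw":1},{"dx":21,"dy":-23,"dz":-16,"roll":0,"jaw":1},{"dx":21,"dy":-23,"dz":-16,"roll":0,"jaw":1}]'

```text
time_s: 3.85
ee_pos: [0.5459, -0.0673, 0.4384]
eef_rot: [2.964, -0.004, 0.288]
force: [-0.5, -0.6, 0.7]
grip_width: 0.0003
grip_force: 0.0
```

```bash
cat >> h.py <<'E'
from scipy.spatial.transform import Rotation as Rot
def st(goal=None):
    from station import get_obs
    o=get_obs();R=Rot.from_euler('xyz',o['eef_rot']).as_matrix();p=o['ee_pos']
    print(o['time_s'],"q",o['qpos'].round(3),"p",p.round(4),"F",o['force'].round(1));print(R.round(3).T, "z-az",np.arctan2(R[1,2],R[0,2]).round(3),"tilt",np.arccos(-R[2,2]).round(3))
    if goal is not None: print("tool mm",((np.array(goal)-p)@R*1000).round(1))
    return p,R
E
python3 -c "
from h import *
st([.7,.06,.45])"
```

```text
3.85 q [-0.11   0.205  1.122 -0.164  1.739  1.139] p [ 0.5459 -0.0673  0.4384] F [-0.5 -0.6  0.7]
[[ 0.959  0.284  0.004]
 [ 0.279 -0.944  0.176]
 [ 0.054 -0.168 -0.984]] z-az -1.26 tilt 0.177
tool mm [184.  -75.1 -24.5]
```

>>> send_rows --rows '[{"dx":34,"dy":-9.5,"dz":-10,"roll":0,"jaw":1},{"dx":34,"dy":-9.5,"dz":-10,"roll":0,"jaw":1},{"dx":34,"dy":-9.5,"dz":-10,"roll":0,"jaw":1},{"dx":34,"dy":-9.5,"dz":-10,"roll":0,"jaw":1},{"dx":34,"dy":-9.5,"dz":-10,"roll":0,"jaw":1},{"dx":34,"dy":-9.5,"dz":-10,"roll":0,"jaw":1},{"dx":34,"dy":-9.5,"dz":-10,"roll":0,"jaw":1},{"dx":39,"dy":7,"dz":1,"roll":0,"jaw":1},{"dx":39,"dy":7,"dz":1,"roll":0,"jaw":1},{"dx":39,"dy":7,"dz":1,"roll":0,"jaw":1},{"dx":39,"dy":7,"dz":1,"roll":0,"jaw":1},{"dx":39,"dy":7,"dz":1,"roll":0,"jaw":1}]'

```text
time_s: 4.85
ee_pos: [0.7782, 0.0579, 0.4005]
eef_rot: [2.934, -0.11, 0.309]
force: [0.1, 0.2, 1.0]
grip_width: 0.0005
grip_force: 0.0
```

```bash
python3 -c "
from h import *
st([1.2,.12,.5])"
```

```text
4.85 q [ 0.089  0.864  0.236 -0.188  1.884  1.29 ] p [0.7782 0.0579 0.4005] F [0.1 0.2 1. ]
[[ 0.947  0.303  0.11 ]
 [ 0.276 -0.939  0.205]
 [ 0.165 -0.163 -0.973]] z-az -0.78 tilt 0.234
tool mm [429.1  78.6 -37.2]
```

>>> send_rows --rows '[{"dx":39,"dy":7,"dz":-3,"roll":0,"jaw":1},{"dx":39,"dy":7,"dz":-3,"roll":0,"jaw":1},{"dx":39,"dy":7,"dz":-3,"roll":0,"jaw":1},{"dx":39,"dy":7,"dz":-3,"roll":0,"jaw":1},{"dx":39,"dy":7,"dz":-3,"roll":0,"jaw":1},{"dx":39,"dy":7,"dz":-3,"roll":0,"jaw":1},{"dx":39,"dy":7,"dz":-3,"roll":0,"jaw":1},{"dx":39,"dy":7,"dz":-3,"roll":0,"jaw":1}]'

```text
time_s: 5.52
ee_pos: [0.8496, 0.074, 0.3661]
eef_rot: [2.884, -0.281, 0.35]
force: [0.6, 0.1, 0.1]
grip_width: 0.0001
grip_force: 0.0
```

```bash
python3 -c "
from h import *
st([1.2,.12,.5])"
```

```text
5.5167 q [ 0.101  0.925  0.236 -0.182  1.646  1.314] p [0.8496 0.074  0.3661] F [0.6 0.1 0.1]
[[ 0.902  0.33   0.277]
 [ 0.266 -0.932  0.245]
 [ 0.339 -0.147 -0.929]] z-az -0.41 tilt 0.379
tool mm [368.5  83.  -12.3]
```

>>> send_rows --rows '[{"dx":39,"dy":9,"dz":0,"roll":0,"jaw":1},{"dx":39,"dy":9,"dz":0,"roll":0,"jaw":1},{"dx":39,"dy":9,"dz":0,"roll":0,"jaw":1},{"dx":39,"dy":9,"dz":0,"roll":0,"jaw":1},{"dx":39,"dy":9,"dz":0,"roll":0,"jaw":1},{"dx":39,"dy":9,"dz":0,"roll":0,"jaw":1},{"dx":39,"dy":9,"dz":0,"roll":0,"jaw":1},{"dx":39,"dy":9,"dz":0,"roll":0,"jaw":1},{"dx":39,"dy":9,"dz":0,"roll":0,"jaw":1},{"dx":39,"dy":9,"dz":0,"roll":0,"jaw":1}]'

```text
time_s: 6.35
ee_pos: [0.9117, 0.081, 0.3834]
eef_rot: [2.803, -0.5, 0.424]
force: [-0.8, 0.2, -0.2]
grip_width: 0.0004
grip_force: 0.0
```

```bash
python3 -c "
from h import *
st([1.2,.12,.5])"
```

```text
6.35 q [ 0.099  0.938  0.236 -0.174  1.397  1.313] p [0.9117 0.081  0.3834] F [-0.8  0.2 -0.2]
[[ 0.8    0.361  0.479]
 [ 0.242 -0.925  0.292]
 [ 0.549 -0.117 -0.828]] z-az -0.21 tilt 0.596
tool mm [300.6  67.7  57.1]
```

>>> send_rows --rows '[{"dx":36,"dy":9,"dz":8,"roll":0,"jaw":1},{"dx":36,"dy":9,"dz":8,"roll":0,"jaw":1},{"dx":36,"dy":9,"dz":8,"roll":0,"jaw":1},{"dx":36,"dy":9,"dz":8,"roll":0,"jaw":1},{"dx":36,"dy":9,"dz":8,"roll":0,"jaw":1},{"dx":36,"dy":9,"dz":8,"roll":0,"jaw":1},{"dx":36,"dy":9,"dz":8,"roll":0,"jaw":1},{"dx":36,"dy":9,"dz":8,"roll":0,"jaw":1},{"dx":36,"dy":9,"dz":8,"roll":0,"jaw":1},{"dx":36,"dy":9,"dz":8,"roll":0,"jaw":1}]'

```text
time_s: 7.18
ee_pos: [0.9633, 0.0831, 0.4103]
eef_rot: [2.696, -0.698, 0.522]
force: [0.1, 0.5, -0.4]
grip_width: 0.0004
grip_force: 0.0
```

```bash
python3 -c "
from h import *
st([.56,.02,.26])"
```

```text
7.1833 q [ 0.09   0.951  0.236 -0.162  1.163  1.304] p [0.9633 0.0831 0.4103] F [ 0.1  0.5 -0.4]
[[ 0.664  0.382  0.643]
 [ 0.21  -0.92   0.33 ]
 [ 0.718 -0.084 -0.691]] z-az -0.116 tilt 0.807
tool mm [-388.5  -76.4 -180.2]
```

>>> send_rows --rows '[{"dx":0,"dy":0,"dz":-15,"roll":6.8,"jaw":1},{"dx":0,"dy":0,"dz":-15,"roll":6.8,"jaw":1},{"dx":0,"dy":0,"dz":-15,"roll":6.8,"jaw":1},{"dx":0,"dy":0,"dz":-15,"roll":6.8,"jaw":1}]'

```text
time_s: 7.52
ee_pos: [0.9195, 0.0882, 0.4525]
eef_rot: [-3.135, -0.807, -0.126]
force: [0.0, 0.7, 0.8]
grip_width: 0.0006
grip_force: 0.0
```

```bash
python3 -c "
from h import *
p,R=st([.56,.0,.215])"
```

```text
7.5167 q [ 0.102  0.783  0.431 -0.173  1.139  1.803] p [0.9195 0.0882 0.4525] F [0.  0.7 0.8]
[[ 0.686 -0.087  0.722]
 [-0.121 -0.993 -0.004]
 [ 0.717 -0.084 -0.692]] z-az -0.117 tilt 0.807
tool mm [-410.6  132.   -86.1]
```

>>> send_rows --rows '[{"dx":-34,"dy":11,"dz":-7,"roll":0,"jaw":1},{"dx":-34,"dy":11,"dz":-7,"roll":0,"jaw":1},{"dx":-34,"dy":11,"dz":-7,"roll":0,"jaw":1},{"dx":-34,"dy":11,"dz":-7,"roll":0,"jaw":1},{"dx":-34,"dy":11,"dz":-7,"roll":0,"jaw":1},{"dx":-34,"dy":11,"dz":-7,"roll":0,"jaw":1},{"dx":-34,"dy":11,"dz":-7,"roll":0,"jaw":1},{"dx":-34,"dy":11,"dz":-7,"roll":0,"jaw":1},{"dx":-34,"dy":11,"dz":-7,"roll":0,"jaw":1},{"dx":-34,"dy":11,"dz":-7,"roll":0,"jaw":1},{"dx":-34,"dy":11,"dz":-7,"roll":0,"jaw":1},{"dx":-34,"dy":11,"dz":-7,"roll":0,"jaw":1}]'

```text
time_s: 8.52
ee_pos: [0.5961, 0.0048, 0.2375]
eef_rot: [3.141, -0.808, -0.117]
force: [0.0, -0.1, 0.6]
grip_width: 0.0006
grip_force: 0.0
```

```bash
python3 - <<'E'
from h import *
from station import *
p,R=st([.653,-.0095,.121])
c=camera("wrist");cv2.imwrite("pics/w1.png",c["frame"][:,:,::-1])
W=cloud(c);r=red(c);q=W[r];q=q[(q[:,2]>.085)&(q[:,2]<.16)];print(len(q),q.mean(0),q.min(0),q.max(0))
v,u=np.where(r);print(u.min(),u.max(),v.min(),v.max())
E
```

```text
8.5167 q [-0.022  0.023  1.97  -0.203  0.35   1.828] p [0.5961 0.0048 0.2375] F [ 0.  -0.1  0.6]
[[ 0.686 -0.081  0.723]
 [-0.117 -0.993  0.   ]
 [ 0.718 -0.085 -0.691]] z-az -0.118 tilt 0.808
tool mm [-44.1   7.5 122.5]
851 [ 0.66005894 -0.0205366   0.13267671] [ 0.63156934 -0.04677622  0.10408406] [0.67672491 0.01799769 0.14775332]
234 300 194 253
```

View pics/w1.png

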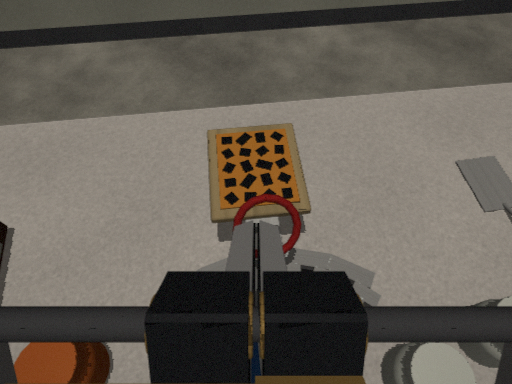

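The wrist view shows the ring at about (268,225), with the shut fingertips at (257,223) in front of it. I'll fit the ring centre.

```bash
cat >> h.py <<'E'
from scipy.optimize import least_squares
def ring(name="wrist",sw=0.):
    from station import camera
    c=camera(name);W=cloud(c);q=W[red(c)];q=q[(q[:,2]>.085)&(q[:,2]<.18)&(q[:,0]>.6)&(q[:,0]<.72)]
    l=np.array([np.cos(sw),np.sin(sw),0])
    e=np.array([-np.sin(sw),np.cos(sw),0]);n=(l+[0,0,1])/2**.5;d=(l-[0,0,1])/2**.5
    a,b,k=q@e,q@n,q@d
    f=least_squares(lambda s:np.hypot(a-s[0],b-s[1])-.030,[a.mean(),b.mean()],loss='soft_l1',f_scale=.002)
    ctr=e*f.x[0]+n*f.x[1]+d*(np.median(k)+.003*(name=="wrist"))
    print(name,len(q),"rms",np.sqrt(np.mean(f.fun**2)).round(4),"ctr",ctr.round(4));return ctr
E
python3 - <<'E'
from h import *
c=ring("wrist");ring("scene");ring("side")
p,R=st(c)
E
```

```text
wrist 948 rms 0.002 ctr [ 0.6538 -0.0133  0.1222]
scene 84 rms 0.0022 ctr [ 0.6548 -0.0135  0.1223]
side 52 rms 0.0019 ctr [ 0.6508 -0.0098  0.1203]
8.7167 q [-0.022  0.025  1.964 -0.203  0.353  1.828] p [0.5979 0.0048 0.2389] F [0.2 0.3 0.1]
[[ 0.686 -0.081  0.723]
 [-0.118 -0.993  0.   ]
 [ 0.718 -0.085 -0.691]] z-az -0.118 tilt 0.808
tool mm [-44.6  11.4 122.2]
```

>>> send_rows --rows '[{"dx":-22,"dy":5,"dz":0,"roll":0,"jaw":1},{"dx":-22,"dy":5,"dz":0,"roll":0,"jaw":1},{"dx":0,"dy":0,"dz":30,"roll":0,"jaw":1},{"dx":0,"dy":0,"dz":30,"roll":0,"jaw":1},{"dx":0,"dy":0,"dz":20,"roll":0,"jaw":1},{"dx":0,"dy":0,"dz":0,"roll":0,"jaw":1},{"dx":0,"dy":0,"dz":0,"roll":0,"jaw":1}]'

```text
time_s: 9.3
ee_pos: [0.6245, -0.0082, 0.1506]
eef_rot: [3.141, -0.806, -0.117]
force: [0.3, 0.6, 0.7]
grip_width: 0.0005
grip_force: 0.0
```

```bash
python3 - <<'E'
from h import *
from station import *
p,R=st([.6535,-.0125,.1215])
c=camera("wrist");cv2.imwrite("pics/w2.png",cv2.resize(c["frame"][130:300,160:360,::-1],None,fx=3,fy=3))
E
```

```text
9.3 q [-0.051  0.219  1.983 -0.349  0.143  1.962] p [ 0.6245 -0.0082  0.1506] F [0.3 0.6 0.7]
[[ 0.688 -0.081  0.721]
 [-0.117 -0.993  0.001]
 [ 0.716 -0.085 -0.693]] z-az -0.118 tilt 0.806
tool mm [-0.7  0.9 41.3]
```

View pics/w2.png

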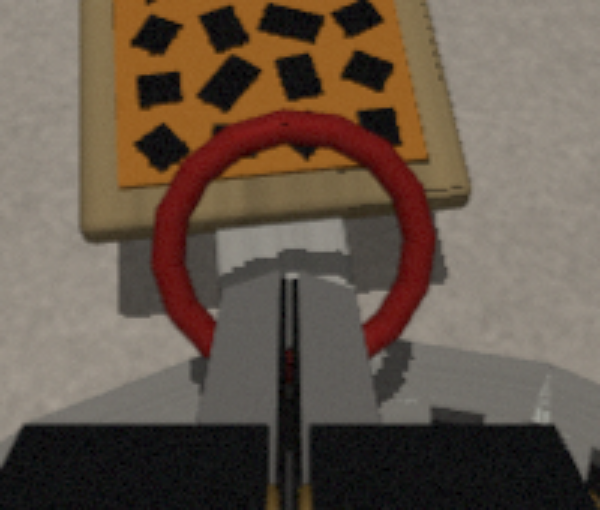

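```bash
cat > fk.py <<'E'
import numpy as np
from scipy.optimize import least_squares
from scipy.spatial.transform import Rotation as Rot
D=[([-1.34961372,.300499829,1.52163615,0,1.3206996,-.0665994],[.15603733,-.52710241,.20484728],[-3.1403521,0,.28778346]),
([-1.32736193,1.12576377,.238899527,.00164067,1.75072799,-.04400286],[.23754092,-.80278231,.18482947],[3.11534575,-.000452,.287758]),
([-1.32682955,1.15724511,.2355432,.00770481,1.56912028,-.04318641],[.25118835,-.84894057,.16438551],[2.96174526,.00014,.28782175]),
([-1.3303264,.91750042,.69103047,.00852851,1.35453665,-.04846464],[.23553899,-.79739695,.1549545],[2.96286779,0,.28784]),
([.089,.864,.236,-.188,1.884,1.29],[.7782,.0579,.4005],[2.934,-.11,.309]),
([.09,.951,.236,-.162,1.163,1.304],[.9633,.0831,.4103],[2.696,-.698,.522]),
([.102,.783,.431,-.173,1.139,1.803],[.9195,.0882,.4525],[-3.135,-.807,-.126]),
([-.022,.023,1.97,-.203,.35,1.828],[.5961,.0048,.2375],[3.141,-.808,-.117]),
([-.051,.219,1.983,-.349,.143,1.962],[.6245,-.0082,.1506],[3.141,-.806,-.117])]
rz=lambda t:Rot.from_euler('z',t).as_matrix()
ry=lambda t:Rot.from_euler('y',t).as_matrix()
def fk(q,P):
    a,h,L1,e,L2,d,o,g=P
    A=rz(q[0]);B=A@ry(q[1]);C=B@ry(q[2]);E=C@rz(q[3])@ry(q[4]);F=E@rz(q[5])
    return A@[a,o,h]+B@[0,0,L1]+C@[e,0,L2]+F@[0,0,d],F@rz(g)
def res(P):
    r=[]
    for q,p,w in D:
        x,R=fk(q,P);r+=[x-p,.3*(Rot.from_matrix(R).inv()*Rot.from_euler('xyz',w)).as_rotvec()]
    return np.concatenate(r)
P=min((least_squares(res,[0,.33,.4,0,.4,.3,.037,g]) for g in(0,1.57,-1.57,3.1)),key=lambda f:f.cost).x
LO=[-3.03,-.79,.23,-1.04,0,-2.55];HI=[3.03,2.21,2.52,4.18,3.07,2.55]
def ik(p,R,q0,w=.3):
    f=least_squares(lambda q:np.r_[fk(q,P)[0]-p,w*(Rot.from_matrix(R.T@fk(q,P)[1])).as_rotvec(),1e-4*(q-q0)],np.clip(q0,np.array(LO)+1e-6,HI),bounds=(LO,HI))
    return f.x
def tool(az,tilt):  # y horizontal, z outward/down
    s,c=np.sin(tilt),np.cos(tilt);z=np.array([s*np.cos(az),s*np.sin(az),-c]);y=np.array([np.sin(az),-np.cos(az),0]);return np.c_[np.cross(y,z),y,z]
E
python3 - <<'E'
from fk import *
print(P.round(4),np.abs(res(P)).max())
piv=np.array([.4725,-.0125,0])
q0=np.array(D[-1][0])
for tilt in(.806,.7,.6,.5):
  for az in(-.118,0.05):
    R=tool(az,tilt);print("tilt",tilt,az)
    q=q0
    for sw,z,dep in((0,0,-.04),(0,0,0),(0,0,.02),(0,.022,.02),(-.15,.022,.02),(-.28,.022,.02)):
        l=np.array([np.cos(sw),np.sin(sw),0]);c=piv+.181*l+[0,0,.121+z]
        p=c+R[:,2]*dep+R[:,0]*.010
        q=ik(p,R,q);x,RR=fk(q,P);print(sw,z,dep,q.round(2),np.linalg.norm(x-p).round(4),np.degrees(Rot.from_matrix(R.T@RR).magnitude()).round(1))
E
```

```text
[-6.0000e-04  2.2120e-01  4.2430e-01  4.0800e-02  4.4800e-01  2.7080e-01
  3.6600e-02  1.5709e+00] 0.00033176276596958034
tilt 0.806 -0.118
0 0 -0.04 [-0.05  0.22  1.96 -0.3   0.16  1.91] 0.0 0.0
0 0 0 [-0.06  0.33  1.9  -0.39  0.11  2.  ] 0.0 0.0
0 0 0.02 [-0.06  0.38  1.87 -0.46  0.1   2.07] 0.0 0.0
0 0.022 0.02 [-0.06  0.34  1.86 -0.3   0.14  1.91] 0.0 0.0
-0.15 0.022 0.02 [-0.12  0.34  1.86 -0.01  0.13  1.58] 0.0 0.0
-0.28 0.022 0.02 [-0.17  0.33  1.87  0.26  0.13  1.28] 0.0 0.0
tilt 0.806 0.05
0 0 -0.04 [-0.14  0.22  1.96  0.71  0.21  0.74] 0.0 0.0
0 0 0 [-0.13  0.33  1.9   0.85  0.17  0.6 ] 0.0 0.0
0 0 0.02 [-0.12  0.38  1.87  0.93  0.15  0.52] 0.0 0.0
0 0.022 0.02 [-0.12  0.34  1.86  0.72  0.19  0.74] 0.0 0.0
-0.15 0.022 0.02 [-0.18  0.34  1.86  0.84  0.22  0.58] 0.0 0.0
-0.28 0.022 0.02 [-0.23  0.34  1.87  0.93  0.25  0.47] 0.0 0.0
tilt 0.7 -0.118
0 0 -0.04 [-0.06  0.24  1.88 -0.12  0.33  1.73] 0.0 0.0
0 0 0 [-0.06  0.34  1.83 -0.14  0.27  1.75] 0.0 0.0
0 0 0.02 [-0.06  0.39  1.81 -0.15  0.25  1.76] 0.0 0.0
0 0.022 0.02 [-0.06  0.35  1.79 -0.12  0.3   1.73] 0.0 0.0
-0.15 0.02
[... 1229 characters left out ...]
 [-0.06  0.3   1.71 -0.04  0.63  1.65] 0.0 0.0
0 0 0 [-0.07  0.39  1.69 -0.05  0.57  1.66] 0.0 0.0
0 0 0.02 [-0.07  0.43  1.67 -0.05  0.54  1.66] 0.0 0.0
0 0.022 0.02 [-0.07  0.4   1.66 -0.04  0.59  1.65] 0.0 0.0
-0.15 0.022 0.02 [-0.12  0.4   1.66 -0.    0.59  1.57] 0.0 0.0
-0.28 0.022 0.02 [-0.16  0.39  1.67  0.04  0.58  1.5 ] 0.0 0.0
tilt 0.5 0.05
0 0 -0.04 [-0.11  0.3   1.71  0.13  0.64  1.33] 0.0 0.0
0 0 0 [-0.1   0.38  1.69  0.13  0.58  1.32] 0.0 0.0
0 0 0.02 [-0.1   0.43  1.67  0.14  0.55  1.32] 0.0 0.0
0 0.022 0.02 [-0.1   0.4   1.66  0.13  0.6   1.33] 0.0 0.0
-0.15 0.022 0.02 [-0.15  0.4   1.66  0.17  0.6   1.25] 0.0 0.0
-0.28 0.022 0.02 [-0.19  0.39  1.67  0.2   0.61  1.19] 0.0 0.0
```

>>> send_rows --rows '[{"dx":0,"dy":1,"dz":10,"roll":0,"jaw":1},{"dx":0,"dy":0,"dz":10,"roll":0,"jaw":1},{"dx":0,"dy":0,"dz":10,"roll":0,"jaw":1},{"dx":0,"dy":0,"dz":10,"roll":0,"jaw":1},{"dx":0,"dy":0,"dz":10,"roll":0,"jaw":1},{"dx":0,"dy":0,"dz":10,"roll":0,"jaw":1},{"dx":5,"dy":0,"dz":0,"roll":0,"jaw":1},{"dx":3,"dy":0,"dz":0,"roll":0,"jaw":1},{"dx":0,"dy":0,"dz":0,"roll":0,"jaw":1}]'

```text
time_s: 10.1
ee_pos: [0.6727, -0.0149, 0.1171]
eef_rot: [3.141, -0.809, -0.117]
force: [-0.2, 0.8, -0.4]
grip_width: 0.0005
grip_force: 0.0
```

```bash
python3 - <<'E'
from h import *
p,R=st([.6535,-.0125,.1215])
E
```

```text
10.1 q [-0.06   0.372  1.877 -0.464  0.095  2.073] p [ 0.6727 -0.0149  0.1171] F [-0.2  0.8 -0.4]
[[ 0.686 -0.081  0.724]
 [-0.117 -0.993  0.001]
 [ 0.719 -0.085 -0.69 ]] z-az -0.118 tilt 0.809
tool mm [-10.2  -0.1 -17. ]
```

>>> send_rows --rows '[{"dx":2,"dy":0,"dz":0,"roll":0,"jaw":1},{"dx":2,"dy":0,"dz":0,"roll":0,"jaw":1},{"dx":1.45,"dy":0,"dz":-1.4,"roll":0,"jaw":1},{"dx":1.45,"dy":0,"dz":-1.4,"roll":0,"jaw":1},{"dx":1.45,"dy":0,"dz":-1.4,"roll":0,"jaw":1},{"dx":1.45,"dy":0,"dz":-1.4,"roll":0,"jaw":1},{"dx":0,"dy":0,"dz":0,"roll":0,"jaw":1}]'

```text
time_s: 10.68
ee_pos: [0.674, -0.0154, 0.1252]
eef_rot: [3.14, -0.804, -0.117]
force: [-3.4, 0.8, -5.6]
grip_width: 0.0001
grip_force: 3.3
```

```bash
python3 - <<'E'
from h import *
p,R=st([.6535,-.0125,.1215]);ring();ring("scene")
E
```

```text
10.6833 q [-0.06   0.36   1.867 -0.362  0.119  1.97 ] p [ 0.674  -0.0154  0.1252] F [-3.4  0.8 -5.6]
[[ 0.689 -0.081  0.72 ]
 [-0.118 -0.993  0.001]
 [ 0.715 -0.085 -0.694]] z-az -0.119 tilt 0.804
tool mm [-17.   -0.5 -12.4]
wrist 2256 rms 0.002 ctr [ 0.6538 -0.0138  0.1262]
scene 64 rms 0.0029 ctr [ 0.6554 -0.0139  0.1268]
```

>>> send_rows --rows '[{"dx":1.45,"dy":0,"dz":-1.4,"roll":0,"jaw":1},{"dx":1.45,"dy":0,"dz":-1.4,"roll":0,"jaw":1},{"dx":1.45,"dy":0,"dz":-1.4,"roll":0,"jaw":1},{"dx":1.45,"dy":0,"dz":-1.4,"roll":0,"jaw":1},{"dx":1.45,"dy":0,"dz":-1.4,"roll":0,"jaw":1},{"dx":1.45,"dy":0,"dz":-1.4,"roll":0,"jaw":1},{"dx":0,"dy":0,"dz":0,"roll":0,"jaw":1}]'

```text
time_s: 11.37
ee_pos: [0.6742, -0.0154, 0.1377]
eef_rot: [3.14, -0.805, -0.117]
force: [-5.2, 0.4, -8.1]
grip_width: 0.0009
grip_force: 4.7
```

```bash
python3 - <<'E'
from h import *
p,R=st([.6535,-.0125,.1215]);ring();ring("scene")
E
```

```text
11.3667 q [-0.06   0.339  1.86  -0.295  0.145  1.902] p [ 0.6742 -0.0154  0.1377] F [-5.2  0.4 -8.1]
[[ 0.688 -0.081  0.721]
 [-0.118 -0.993  0.001]
 [ 0.716 -0.085 -0.693]] z-az -0.119 tilt 0.805
tool mm [-26.2  -0.4  -3.8]
wrist 2245 rms 0.002 ctr [ 0.6538 -0.0138  0.1387]
scene 70 rms 0.0022 ctr [ 0.6552 -0.013   0.1394]
```

>>> send_rows --rows '[{"dx":0.1,"dy":4.7,"dz":0.1,"roll":0,"jaw":1},{"dx":0.1,"dy":4.7,"dz":0.1,"roll":0,"jaw":1},{"dx":0.1,"dy":4.7,"dz":0.1,"roll":0,"jaw":1},{"dx":0.1,"dy":4.7,"dz":0.1,"roll":0,"jaw":1},{"dx":0.1,"dy":4.7,"dz":0.1,"roll":0,"jaw":1},{"dx":0.1,"dy":4.7,"dz":0.1,"roll":0,"jaw":1},{"dx":0,"dy":0,"dz":0,"roll":0,"jaw":1}]'

```text
time_s: 12.05
ee_pos: [0.6713, -0.0439, 0.1369]
eef_rot: [3.141, -0.803, -0.118]
force: [-5.7, 1.1, -8.2]
grip_width: 0.0004
grip_force: 7.4
```

```bash
cat >> h.py <<'E'
PIV=np.array([.4725,-.0135])
def sw(name="wrist",s=0.):
    for _ in range(3):
        c=ring(name,s);s=np.arctan2(*(c[:2]-PIV)[::-1])
        if name!="wrist":break
    print("swing",s.round(4),"r",np.linalg.norm(c[:2]-PIV).round(4),"lift",(c[2]-.1222).round(4))
E
python3 - <<'E'
from h import *
p,R=st();sw("wrist",-.14);sw("scene",-.14)
E
```

```text
12.05 q [-0.12   0.335  1.866  0.008  0.137  1.561] p [ 0.6713 -0.0439  0.1369] F [-5.7  1.1 -8.2]
[[ 0.689 -0.081  0.72 ]
 [-0.118 -0.993  0.001]
 [ 0.715 -0.085 -0.694]] z-az -0.119 tilt 0.803
wrist 2228 rms 0.002 ctr [ 0.6514 -0.0418  0.1372]
wrist 2243 rms 0.002 ctr [ 0.6514 -0.0418  0.1374]
wrist 2235 rms 0.002 ctr [ 0.6514 -0.0416  0.1374]
swing -0.156 r 0.1811 lift 0.0152
scene 66 rms 0.0018 ctr [ 0.6529 -0.0408  0.1383]
swing -0.1504 r 0.1825 lift 0.0161
```

>>> send_rows --rows '[{"dx":-0.15,"dy":4.9,"dz":-0.5,"roll":0,"jaw":1},{"dx":-0.15,"dy":4.9,"dz":-0.5,"roll":0,"jaw":1},{"dx":-0.2,"dy":4.9,"dz":-0.5,"roll":0,"jaw":1},{"dx":-0.2,"dy":4.9,"dz":-0.5,"roll":0,"jaw":1},{"dx":-0.2,"dy":4.9,"dz":-0.5,"roll":0,"jaw":1},{"dx":0,"dy":0,"dz":0,"roll":0,"jaw":1}]'

```text
time_s: 12.75
ee_pos: [0.6653, -0.0675, 0.1373]
eef_rot: [-3.142, -0.802, -0.118]
force: [-11.9, 3.6, -8.1]
grip_width: 0.0008
grip_force: 7.9
```

```bash
python3 - <<'E'
from h import *
from station import camera
p,R=st();sw("wrist",-.28);sw("scene",-.28)
for n in("wrist","scene"):
    c=camera(n);W=cloud(c);m=(abs(W[...,2]-.074)<.005)&(W[...,0]>.66)&(abs(W[...,1])<.16)
    k,l,s,ce=cv2.connectedComponentsWithStats(m.astype(np.uint8));i=1+s[1:,4].argmax();q=W[l==i]
    r=cv2.minAreaRect(q[:,:2].astype(np.float32));print(r,"platen dir",np.arctan2(r[0][1]-PIV[1],r[0][0]-PIV[0]))
E
```

```text
12.75 q [-0.172  0.326  1.876  0.276  0.143  1.259] p [ 0.6653 -0.0675  0.1373] F [-11.9   3.6  -8.1]
[[ 0.691 -0.082  0.718]
 [-0.117 -0.993 -0.   ]
 [ 0.713 -0.084 -0.696]] z-az -0.117 tilt 0.802
wrist 2233 rms 0.002 ctr [ 0.6462 -0.0645  0.1376]
wrist 2240 rms 0.002 ctr [ 0.6463 -0.0643  0.1376]
wrist 2247 rms 0.002 ctr [ 0.6463 -0.0642  0.1376]
swing -0.2836 r 0.181 lift 0.0154
scene 66 rms 0.0025 ctr [ 0.6478 -0.0626  0.1383]
swing -0.2733 r 0.182 lift 0.0161
((0.7499714493751526, -0.09376552700996399), (0.11982554197311401, 0.14033417403697968), 73.69166564941406) platen dir -0.28158844670550903
((0.7525169849395752, -0.09344510734081268), (0.11915113031864166, 0.1395902931690216), 73.9725570678711) platen dir -0.27810238698103845
```

>>> send_rows --rows '[{"dx":-1.6,"dy":0,"dz":1.2,"roll":0,"jaw":1},{"dx":-1.6,"dy":0,"dz":1.2,"roll":0,"jaw":1},{"dx":-1.5,"dy":0,"dz":1.3,"roll":0,"jaw":1},{"dx":-1.5,"dy":0,"dz":1.4,"roll":0,"jaw":1},{"dx":-1.5,"dy":0,"dz":1.4,"roll":0,"jaw":1},{"dx":-1.5,"dy":0,"dz":1.4,"roll":0,"jaw":1},{"dx":-1.5,"dy":0,"dz":1.4,"roll":0,"jaw":1},{"dx":-1.5,"dy":0,"dz":1.4,"roll":0,"jaw":1},{"dx":-1.5,"dy":0,"dz":1.4,"roll":0,"jaw":1},{"dx":0,"dy":0,"dz":0,"roll":0,"jaw":1}]'

```text
time_s: 13.88
ee_pos: [0.6662, -0.0673, 0.1209]
eef_rot: [3.141, -0.806, -0.117]
force: [-4.3, 1.8, -4.9]
grip_width: 0.0007
grip_force: 3.3
```

```bash
python3 - <<'E'
from h import *
p,R=st();sw("wrist",-.28);sw("scene",-.28)
E
```

```text
13.8833 q [-0.171  0.356  1.886  0.387  0.101  1.148] p [ 0.6662 -0.0673  0.1209] F [-4.3  1.8 -4.9]
[[ 0.687 -0.081  0.722]
 [-0.117 -0.993  0.001]
 [ 0.717 -0.085 -0.692]] z-az -0.118 tilt 0.806
wrist 2257 rms 0.002 ctr [ 0.6461 -0.0648  0.1223]
wrist 2262 rms 0.002 ctr [ 0.6461 -0.0648  0.1223]
wrist 2255 rms 0.002 ctr [ 0.6461 -0.0648  0.1223]
swing -0.2875 r 0.181 lift 0.0001
scene 63 rms 0.0022 ctr [ 0.6469 -0.0631  0.123 ]
swing -0.2772 r 0.1813 lift 0.0008
```

>>> send_rows --rows '[{"dx":-1.5,"dy":0,"dz":1.0,"roll":0,"jaw":1},{"dx":-1.5,"dy":0,"dz":1.0,"roll":0,"jaw":1},{"dx":-2,"dy":-0.3,"dz":0,"roll":0,"jaw":1},{"dx":-3,"dy":-0.3,"dz":0,"roll":0,"jaw":1},{"dx":-3,"dy":0,"dz":0,"roll":0,"jaw":1},{"dx":-2,"dy":0,"dz":0,"roll":0,"jaw":1},{"dx":0,"dy":0,"dz":0,"roll":0,"jaw":1}]'

```text
time_s: 14.67
ee_pos: [0.6587, -0.0662, 0.1101]
eef_rot: [3.14, -0.807, -0.117]
force: [-0.7, -0.6, 0.1]
grip_width: 0.0006
grip_force: 0.0
```

```bash
python3 - <<'E'
from h import *
from station import *
p,R=st([.6463,-.0643,.122]);sw("wrist",-.28);sw("scene",-.28)
c=camera("wrist");cv2.imwrite("pics/w3.png",cv2.resize(c["frame"][130:300,160:360,::-1],None,fx=3,fy=3))
E
```

```text
14.6667 q [-0.171  0.362  1.912  0.544  0.072  0.991] p [ 0.6587 -0.0662  0.1101] F [-0.7 -0.6  0.1]
[[ 0.687 -0.081  0.722]
 [-0.118 -0.993  0.001]
 [ 0.717 -0.086 -0.692]] z-az -0.119 tilt 0.807
tool mm [ -0.   -0.4 -17.3]
wrist 2981 rms 0.0021 ctr [ 0.6459 -0.0653  0.1222]
wrist 2978 rms 0.0021 ctr [ 0.6459 -0.0653  0.1222]
wrist 2975 rms 0.0021 ctr [ 0.6459 -0.0653  0.1222]
swing -0.2903 r 0.181 lift -0.0
scene 62 rms 0.0019 ctr [ 0.6473 -0.0638  0.1234]
swing -0.2804 r 0.1819 lift 0.0012
```

View pics/w3.png

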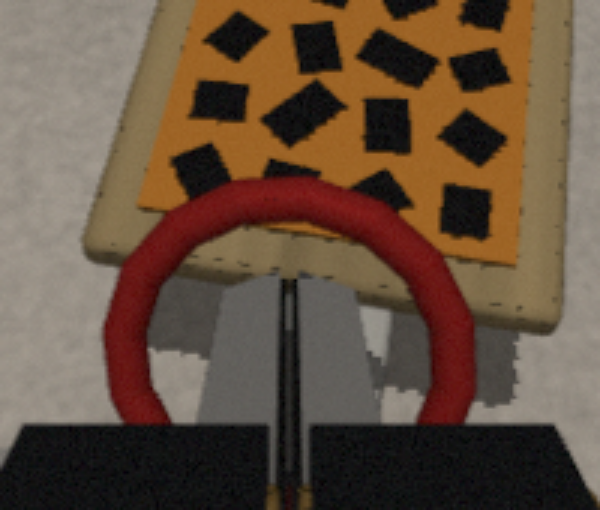

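The fingers are centred in the ring without touching it, and the lift reads 0, so the pin is home. Now I'll withdraw.

>>> send_rows --rows '[{"dx":0,"dy":0,"dz":-8,"roll":0,"jaw":1},{"dx":0,"dy":0,"dz":-10,"roll":0,"jaw":1},{"dx":0,"dy":0,"dz":-10,"roll":0,"jaw":1},{"dx":0,"dy":0,"dz":-10,"roll":0,"jaw":1},{"dx":0,"dy":0,"dz":-15,"roll":0,"jaw":1},{"dx":0,"dy":0,"dz":-20,"roll":0,"jaw":1},{"dx":10,"dy":0,"dz":-20,"roll":0,"jaw":1},{"dx":20,"dy":0,"dz":-20,"roll":0,"jaw":1},{"dx":20,"dy":0,"dz":-20,"roll":0,"jaw":1},{"dx":20,"dy":0,"dz":-20,"roll":0,"jaw":1},{"dx":0,"dy":0,"dz":0,"roll":0,"jaw":1},{"dx":0,"dy":0,"dz":0,"roll":0,"jaw":1}]'

```text
time_s: 15.92
ee_pos: [0.5974, -0.0587, 0.2679]
eef_rot: [3.14, -0.809, -0.117]
force: [0.5, -0.0, -1.1]
grip_width: 0.0003
grip_force: 0.0
```

```bash
python3 - <<'E'
from h import *
from station import *
p,R=st();sw("wrist",-.28);sw("scene",-.28)
c=camera("scene");cv2.imwrite("pics/s2.png",c["frame"][:,:,::-1])
E
```

```text
15.9167 q [-0.178 -0.009  1.927  0.106  0.418  1.431] p [ 0.5974 -0.0587  0.2679] F [ 0.5 -0.  -1.1]
[[ 0.686 -0.08   0.723]
 [-0.118 -0.993  0.001]
 [ 0.718 -0.086 -0.69 ]] z-az -0.119 tilt 0.809
wrist 323 rms 0.0014 ctr [ 0.6475 -0.0657  0.1234]
wrist 419 rms 0.0015 ctr [ 0.6471 -0.0657  0.1231]
wrist 466 rms 0.0015 ctr [ 0.6469 -0.0657  0.1231]
swing -0.2907 r 0.182 lift 0.0009
scene 92 rms 0.0019 ctr [ 0.6473 -0.064   0.1225]
swing -0.2814 r 0.182 lift 0.0003
```

View pics/s2.png

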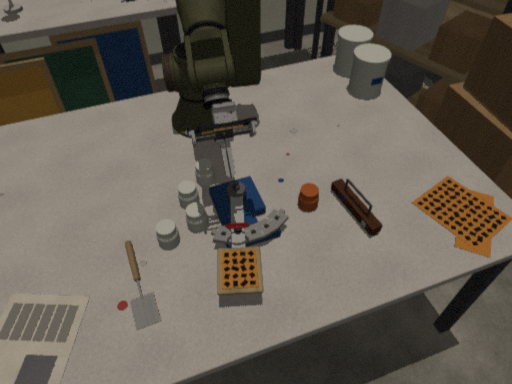

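The arm now stands one hole towards the white pots, with the platen at about (240,270) and the ring at (238,225). The pots, squeegee and spatula haven't moved, and the gripper is clear.

```bash
python3 -c "
from station import *
print(hand_in())"
```

```text
the job is handed in; nothing more can be done
None
```

The press arm is one hole over on the white-pot side (-0.28 rad) with the pin fully down; the robot is clear of everything, nothing else was moved, and the job was handed in at about 16 s.

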